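Park the spray can's cap in the slanted cap cup

ROBOT

A 7-joint arm with a two-finger parallel gripper is mounted at the origin on the work surface. World frame = base frame: x ahead of the robot, y to its left, z up, the work surface at z = 0. Lengths are in m, angles in rad, forces in N, time in s.
With the tool pointing down it reaches from about 0.4 to 0.75 m from the base axis. Payload 19.5 kg.
Tool frame: the origin (TCP) lies midway between the tips of the shut fingers; the grasp point (between the pads) lies 19 mm behind it; z points along the fingers, y is the line along which they close (so a half turn about z gives the same grasp; the last joint's range is limited). The gripper opens to 85 mm and grips with 20 to 120 N. Pads are 22 mm wide; open, the fingers measure 114 mm over their backs; the gripper's body (76 mm by 85 mm) begins 54 mm behind the grasp point. The pads swing forward as they close: fully open they stand 13 mm farther back than shut.
Start: joints at [-1.165, 0.707, -0.028, 1.485, 0.022, 0.951, -0.075], TCP at [0.249, 0.518, 0.231] pointing down, gripper open.
Joint ranges: [-2.71, 2.71], [-0.32, 2.16], [-1.57, 1.52], [0, 2.45], [-1.46, 4.6], [0, 2.02], [-2.83, 2.83]. Speed limits (rad/s): [1.89, 1.89, 2.57, 2.57, 3.01, 3.01, 3.01].

INTERFACE

Orientations are given as a unit quaternion [x, y, z, w].
In Python, from cell import arm, status, vision gives the robot as it stands. Calls block until the motion is done:
- arm.goto(position, orientation): joint-space move of the TCP to a pose.
- arm.servo_line(position, rotation=None, speed=0.15): straight line of the TCP; rotation=None keeps the orientation; speed is the mean speed in m/s.
- arm.move_joints(angles): joint-space move.
- arm.grip(opening, f_grip=None): opening from 0.0 (shut) to 1.0 (fully open); f_grip is the grip in N (None keeps the last); returns when the fingers have stopped.
- arm.pause(seconds).
- arm.inverse_kinematics(position, orientation): joint angles nearest the present ones, or None.
- status.get_obs(): the state.
- vision.snapshot(name): name is "scene" or "top" or "wrist"; returns (picture, depth): 420x560x3 uint8, red, green, blue; 420x560 float32, m along the optical axis (not along the pixel's ray), 0 where there is no reading.
- vision.get_calibration(name): a dict with "fx", "fy", "cx", "cy" (pixels), "pose" (4x4, takes a point from camera to world coordinates). Camera axes: x right, y down, z forward; pixel columns grow to the right and rows downward; lengths in m; the calibration is good to about 2 mm. A picture is of the moment at which its call begins: read the wrist's pose just before it. get_calibration takes no time and is no camera call; for the wrist camera it gives the pose at the moment of the call.
A pose or a line that the arm cannot do raises arm.PlanningError and nothing moves.
- arm.finish_job(): hands the job in; it is judged then, once.
Trained networks look in the newest picture that a camera, given by its name, has taken for a name from the list of things; names that differ only in an ending like _2 or _b are one class to them, and where a whole thing is asked for, a point or a joint stands for the part that bears it (a point fixed in the world has none). Each returns a list of dicts, best first, with "confidence" (0 to 1); they miss things now and then, are a little off and sometimes report something else, mostly with a low value. They report only what shows in the picture. A call takes as long as a camera call. They do not tell look-alikes from the thing itself.
- vision.silhouettes(camera, query): "mask" (420x560 bool, what is visible of it) and "uv" ([column, row] in pixels, amid what is visible of it).
- vision.tip_of(camera, query): "uv" ([column, row] in pixels: a listed point, or the origin of a listed thing).
The state is a dict: "clock": time; "qpos": joint angles; "joint_vel": joint speeds; "joint_efforts": joint torques, N m; "ee_pos": TCP position; "orientation": TCP orientation; "force": force on the tool from outside, world axes, zero at the start; "ft_torque": the same for the moment, N m; "opening": opening from 0.0 (shut) to 1.0 (fully open); "grasp_force": force on a finger pad.
Only numpy, scipy, OpenCV 4.12 (cv2) and the standard library are available. Lean on these libraries where they do the work, as an engineer would, in place of code of your own. Each camera call takes 0.05 s, during which the arm holds its last target. There are 200 camera calls.

TASK

Lift the loose red cap off the spray can and park it, open end down, in the slanted cap cup: keep hold of it and ease it down along the cup's slope until you feel it rest on the sprung cushion inside, whose depth differs every time, and only then let go, so that it is neither dropped nor rammed. Leave the can standing where it is and do not disturb the grinding wheel, the wrench or the jar.

Things in the scene. Friction and masses are not known exactly. Their poses are not given: they have to be found in the camera images.
- can: Blue spray can, white and yellow label, standing loose on the bench left or right of its middle: diameter 66 mm, 120 mm high to its flat shoulder, 0.25 to 0.5 kg. Under the cap, on the shoulder: a steel boss (diameter 45 mm, 10 mm high) and a white nozzle (diameter 12 mm, its top 152 mm above the can's underside). Origin: centre of the underside; z up.
- cap: Loose red plastic cap, a round cup turned upside down: outer diameter 56 mm, 100 mm long, wall 3 mm, about 50 g. Its rim rests on the can's shoulder around boss and nozzle with 2.5 mm play; it must rise over 32 mm to clear the nozzle. Origin: centre of its open rim (lower end); z along its axis to the closed top.
- cap_top (a point): Centre of the cap's closed top face, 100 mm from its origin along its z.
- holder: Fixed dark steel foot of the cap cup, plate 130 x 110 mm, 12 mm thick, bolted to the bench; carries the cup and the cushion. Origin: on the bench under the cup's bottom, 18 mm short of it along the foot's x.
- cup: Aluminium cap cup fixed on the dark foot, leaning 0.40 rad (23 degrees), mouth tipped mostly towards the robot's left. Outer diameter 72 mm, bore 64 mm, widening at the lip (outer diameter 78 mm). Origin: centre of the underside of its bottom; z runs along its axis out of the mouth (mouth at z = 100 mm); y is level.
- cup_mouth (a point): Centre of the cup's mouth, same axes as the cup. Inside the cup is a yellow disc, a sprung cushion (diameter 60 mm), whose face lies somewhere from 35 to 67 mm below the mouth, differently every time; it yields 1 mm per 1.5 N for 4 mm, then is hard. Pressing with over 25 N is ramming.
- wheel: Bystander: brick-coloured spare grinding wheel lying flat, diameter 125 mm, 20 mm thick. Origin: centre of the underside.
- wrench: Bystander: steel wrench, 170 mm long, lying along its x. Origin: its middle, underside.
- jar: Bystander: amber glass jar with a black lid, diameter 64 mm, 90 mm high. Origin: centre of the underside.
There are look-alikes about, which are no part of the job. Of the things that look like the cap, the smallest one is meant.

How it is judged:
By the outcome, as a careful person would: the job done as asked, in the order asked, and still so for the second after the job is handed in, with the robot touching nothing.
It also fails if it takes over 45 s, if anything falls off the work surface, if the arm or the gripper's body presses on something with over 40 N, if the wrist force passes 120 N, or if a joint passes its speed limit or range.

## Working session

There is one attempt and no reset: what is moved stays moved. The work goes in short steps, each a Python script; the robot and the scene stay as the last script left them, time stands still between calls to the robot, and variables do not carry over. Pictures are saved under pics/ and viewed, at most 10 in all, crops included, and the job is handed in when it is done.

```bash
ls; mkdir -p pics; cat > h.py <<'E'
import numpy as np, cv2
from cell import arm, status, vision
def snap(n):
    K=vision.get_calibration(n); p,d=vision.snapshot(n); return p,d,K
def world(K,uv,z):
    u,v=uv; c=np.array([(u-K['cx'])/K['fx']*z,(v-K['cy'])/K['fy']*z,z,1.]); return (np.array(K['pose'])@c)[:3]
def cloud(K,d,m=None):
    m=(d>0) if m is None else (m&(d>0)); v,u=np.nonzero(m); z=d[v,u]
    c=np.stack([(u-K['cx'])/K['fx']*z,(v-K['cy'])/K['fy']*z,z,np.ones_like(z)]); return (np.array(K['pose'])@c)[:3].T,np.c_[u,v]
E
python3 - <<'E'
from h import *
ims=[]
for n in ("scene","top"):
    p,d,K=snap(n); ims.append(p); np.savez('pics/'+n,p=p,d=d,**{k:np.array(K[k]) for k in K})
    print(n,np.array(K['pose']).round(3).tolist(),K['fx'])
    for q in ("can","cap","cup","holder","wheel","wrench","jar"):
        for r in vision.silhouettes(n,q):
            P,uv=cloud(K,d,r['mask'])
            if len(P): print(q,round(r['confidence'],2),np.round(r['uv']),r['mask'].sum(),'med',np.median(P,0).round(3),'lo',np.percentile(P,2,axis=0).round(3),'hi',np.percentile(P,98,axis=0).round(3))
    for q in ("cap_top","cup_mouth","cup"):
        for r in vision.tip_of(n,q): print('tip',q,round(r['confidence'],2),np.round(r['uv'],1))
    cv2.imwrite(f'pics/{n}1.png',cv2.resize(p[...,::-1],(784,588)))
print(status.get_obs()['clock'])
E
```

```text
pics
scene [[0.903, 0.313, -0.293, 0.919], [0.428, -0.683, 0.591, -0.654], [-0.015, -0.66, -0.751, 0.938], [0.0, 0.0, 0.0, 1.0]] 487.3023141098924
can 0.63 [236. 282.] 1065 med [ 0.607 -0.19   0.074] lo [ 0.566 -0.198  0.005] hi [ 0.622 -0.153  0.123]
can 0.28 [298. 165.] 1180 med [0.596 0.15  0.103] lo [0.557 0.125 0.039] hi [0.625 0.217 0.138]
cap 0.71 [233. 242.] 1313 med [ 0.599 -0.179  0.203] lo [ 0.567 -0.192  0.127] hi [ 0.617 -0.145  0.223]
cap 0.66 [182. 258.] 2195 med [ 0.487 -0.205  0.123] lo [ 0.439 -0.228  0.011] hi [ 0.51  -0.157  0.146]
cap 0.62 [198. 320.] 2507 med [ 0.594 -0.317  0.135] lo [ 0.548 -0.34   0.012] hi [ 0.618 -0.271  0.145]
cup 0.69 [298. 167.] 1168 med [0.596 0.149 0.103] lo [0.559 0.124 0.046] hi [0.624 0.215 0.138]
holder 0.86 [295. 184.] 2476 med [0.594 0.139 0.062] lo [0.527 0.088 0.005] hi [0.642 0.216 0.134]
wheel 0.7 [214. 212.] 1398 med [0.438 0.017 0.021] lo [ 0.384 -0.043  0.01 ] hi [0.5   0.073 0.025]
wrench 0.56 [284. 244.] 568 med [ 0.617 -0.01   0.008] lo [ 0.525 -0.036 -0.001] hi [0.681 0.012 0.012]
jar 0.69 [333. 279.] 1165 med [ 0.783 
[... 822 characters left out ...]
14 -0.261  0.145]
cup 0.72 [190. 224.] 1303 med [0.588 0.174 0.092] lo [0.551 0.127 0.052] hi [0.625 0.216 0.137]
holder 0.67 [198. 229.] 2654 med [0.58  0.152 0.059] lo [0.523 0.09  0.003] hi [0.639 0.22  0.133]
wheel 0.88 [254. 284.] 2124 med [0.441 0.019 0.02 ] lo [ 0.385 -0.036  0.014] hi [0.497 0.075 0.025]
wrench 0.37 [192. 222.] 1411 med [0.588 0.174 0.092] lo [0.55  0.126 0.012] hi [0.627 0.219 0.137]
jar 0.56 [295. 147.] 639 med [ 0.77  -0.077  0.087] lo [ 0.748 -0.106  0.024] hi [ 0.802 -0.05   0.093]
tip cap_top 0.77 [344.4 220.3]
tip cap_top 0.68 [350.4 277.4]
tip cap_top 0.68 [400.9 224.3]
tip cup_mouth 0.63 [181.9 216.8]
tip cup 0.89 [202.1 228.1]
tip cup 0.33 [294.5 149.4]
1.1
```

View pics/scene1.png

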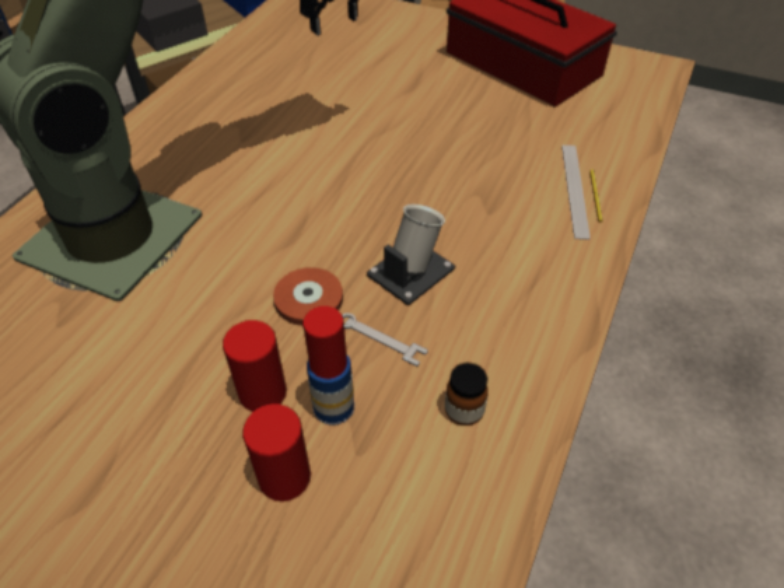

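```bash
python3 - <<'E'
from h import *
from scipy.optimize import least_squares
def L(n):
    z=np.load(f'pics/{n}.npz'); return z['p'],z['d'],{k:z[k] for k in('fx','fy','cx','cy','pose')}
for n in("scene","top"):
    p,d,K=L(n); P,uv=cloud(K,d)
    # cap top: points near
    for nm,c,zl,zh in(("cap",(.588,-.163),.212,.235),("A",(.47,-.185),.135,.155),("B",(.578,-.297),.135,.155)):
        m=(np.hypot(P[:,0]-c[0],P[:,1]-c[1])<.06)&(P[:,2]>zl)&(P[:,2]<zh)
        Q=P[m]; (x,y),r=cv2.minEnclosingCircle(Q[:,:2].astype(np.float32))
        print(n,nm,m.sum(),'mean',Q.mean(0).round(4),'circ',round(x,4),round(y,4),round(r,4),'zmed',np.median(Q[:,2]).round(4))
    # cup region
    m=(abs(P[:,0]-.588)<.05)&(P[:,1]>.08)&(P[:,1]<.24)&(P[:,2]>.02)
    np.save(f'pics/cup_{n}.npy',P[m]); print(m.sum())
    m=(abs(P[:,0]-.588)<.1)&(P[:,1]>.05)&(P[:,1]<.26)&(P[:,2]>.006)&(P[:,2]<.018)
    r=cv2.minAreaRect(P[m][:,:2].astype(np.float32)); print('foot',r, P[m][:,2].mean())
P=np.vstack([np.load(f'pics/cup_{n}.npy') for n in("scene","top")])
# inner/outer cylinder fit: axis through origin o dir with tilt .4
def geom(t,lean=.4):
    o=np.array([t[0],t[1],t[2]]); a=np.array([np.sin(lean)*np.cos(t[3]),np.sin(lean)*np.sin(t[3]),np.cos(lean)])
    return o,a
def res(t):
    o,a=geom(t); q=P-o; s=q@a; r=np.linalg.norm(q-np.outer(s,a),axis=1)
    # distances to surfaces: outer cyl r=.036, inner r=.032, mouth plane, for s in 0..0.1
    e=np.minimum.reduce([abs(r-.036)+np.maximum(0,s-.1)+np.maximum(0,-s),abs(r-.032)+np.maximum(0,s-.1)+np.maximum(0,.03-s),abs(s-.1)+np.maximum(0,r-.039)+np.maximum(0,.032-r)])
    return np.minimum(e,.015)
best=min((least_squares(res,[.588,.13+dy,.03,np.pi/2+b],loss='soft_l1',f_scale=.003) for dy in(0,.02) for b in(-.4,0,.4)),key=lambda r:r.cost)
print(best.x.round(4),best.cost,len(P),np.median(res(best.x)))
o,a=geom(best.x); print('mouth',o+.1*a,'axis',a)
p,d,K=L("top"); crop=lambda im,r:cv2.resize(im[r[0]:r[1],r[2]:r[3]],(380,380),interpolation=cv2.INTER_CUBIC)
s,_,_=L("scene")
cv2.imwrite('pics/crop.png',np.hstack([crop(p,(180,300,300,420)),crop(s,(215,355,150,290))])[...,::-1])
E
```

```text
scene cap 584 mean [ 0.5912 -0.1676  0.2203] circ 0.5885 -0.1652 0.0286 zmed 0.2208
scene A 954 mean [ 0.4735 -0.1914  0.1427] circ 0.4715 -0.1889 0.0403 zmed 0.1429
scene B 1276 mean [ 0.581  -0.304   0.1427] circ 0.5791 -0.3022 0.0399 zmed 0.1428
1595
foot ((0.580238938331604, 0.1368771493434906), (0.1645178347826004, 0.14528967440128326), 7.701869964599609) 0.01281459130826718
top cap 551 mean [ 0.5885 -0.1622  0.2191] circ 0.5887 -0.1627 0.0279 zmed 0.2191
top A 993 mean [ 0.4705 -0.1861  0.1412] circ 0.4706 -0.1864 0.0395 zmed 0.1412
top B 966 mean [ 0.5783 -0.2984  0.1411] circ 0.5787 -0.299 0.0395 zmed 0.1412
1534
foot ((0.5857326984405518, 0.15474557876586914), (0.19308005273342133, 0.20594045519828796), 0.13002018630504608) 0.01129240671217357
[0.5776 0.1455 0.0342 1.2105] 0.022139061431608167 3129 0.0015428112351764667
mouth [0.5913389  0.18190118 0.12632489] axis [0.13729148 0.36441418 0.92106099]
```

View pics/crop.png

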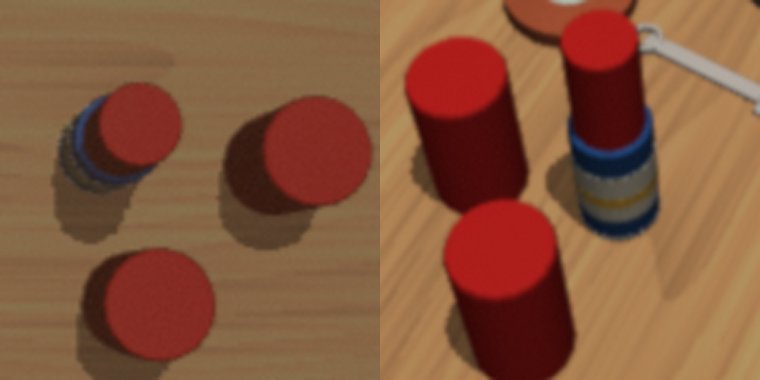

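View pics/top1.png

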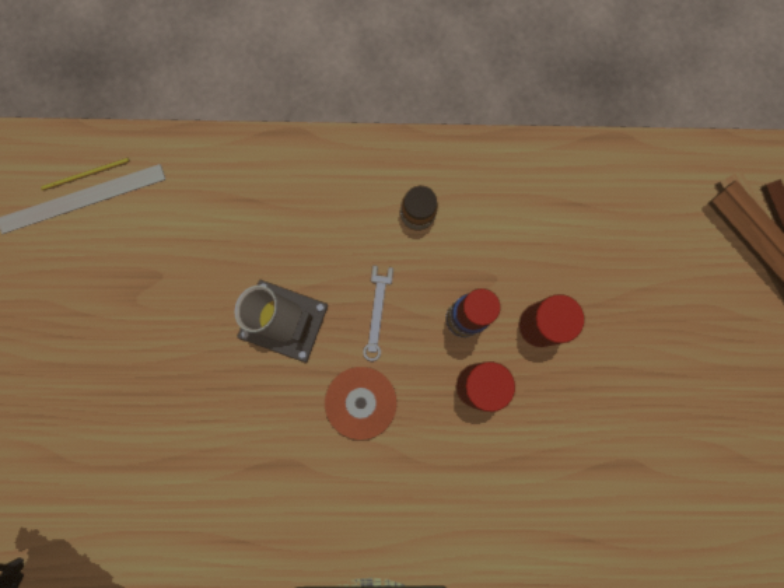

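The three red caps are in scene px (233,242), (182,258) and (198,320), with top-face radii of 28, 40 and 40 mm. The smallest is the one on the blue can at (233,242), top px (342,222), and the crop confirms it. The cup mouth is at top px (184,219), with yellow cushion visible inside. Next I'll check cushion depth and reachability, then look down the cup with the wrist camera.

```bash
cat >> h.py <<'E'
from scipy.spatial.transform import Rotation as R
def quat(zdir,yaw):
    """tool z along zdir, tool y near horizontal direction yaw"""
    z=np.array(zdir)/np.linalg.norm(zdir); y=np.array([np.cos(yaw),np.sin(yaw),0]); y-=z*(y@z); y/=np.linalg.norm(y)
    return R.from_matrix(np.c_[np.cross(y,z),y,z]).as_quat()
E
python3 - <<'E'
from h import *
o=np.array([.5776,.1455,.0342]); a=np.array([.1373,.3644,.9211]); m=o+.1*a
for n in("scene","top"):
    z=np.load(f'pics/{n}.npz'); p=z['p']; K={k:z[k] for k in('fx','fy','cx','cy','pose')}
    c=np.linalg.inv(K['pose'])@np.r_[m,1]; print(n,'mouth px',K['fx']*c[0]/c[2]+K['cx'],K['fy']*c[1]/c[2]+K['cy'])
    h=cv2.cvtColor(p,cv2.COLOR_RGB2HSV); Y=cv2.inRange(h,(18,110,60),(38,255,255))>0
    P,uv=cloud(K,z['d'],Y); k=np.linalg.norm(P-m,axis=1)<.11
    if k.sum(): print('yellow',k.sum(),uv[k].mean(0),'depth below mouth',np.percentile((m-P[k])@a,[10,50,90]).round(4))
cap=np.array([.5886,-.164,.22]); q0=np.array(status.get_obs()['qpos'])
for i in range(12):
    yaw=i*np.pi/6-np.pi/2; out=[]
    for pos,zd in((m+.24*a,-a),(m+.2*a,-a),(m+.03*a,-a),(cap+[0,0,.15],[0,0,-1]),(cap-[0,0,.03],[0,0,-1])):
        q=arm.inverse_kinematics(pos,quat(zd,yaw)); out.append(None if q is None else np.array(q).round(2).tolist())
    print(round(yaw,2),[x is not None for x in out], out[1],out[3])
E
```

```text
scene mouth px 301.53444372677035 153.6875876007514
top mouth px 183.7890560452998 220.52324187814472
yellow 122 [190.18852459 223.39344262] depth below mouth [0.0618 0.0645 0.0671]
-1.57 [False, False, True, True, True] None [-0.06, 0.75, 0.74, 1.06, -0.48, 1.49, -1.0]
-1.05 [False, False, True, True, True] None [-0.01, 0.72, 0.59, 1.06, -0.38, 1.46, -0.55]
-0.52 [False, False, True, True, True] None [0.04, 0.7, 0.45, 1.06, -0.28, 1.44, -0.09]
0.0 [False, False, True, True, True] None [0.1, 0.69, 0.3, 1.05, -0.19, 1.43, 0.36]
0.52 [False, False, True, True, True] None [0.15, 0.68, 0.17, 1.05, -0.11, 1.42, 0.82]
1.05 [False, False, True, True, True] None [0.2, 0.67, 0.06, 1.05, -0.04, 1.42, 1.29]
1.57 [False, False, True, True, True] None [0.24, 0.67, -0.06, 1.05, 0.04, 1.43, 1.76]
2.09 [False, False, True, True, True] None [0.31, 0.67, -0.22, 1.04, 0.14, 1.44, 2.21]
2.62 [False, False, True, True, True] None [0.39, 0.69, -0.42, 1.04, 0.27, 1.46, 2.64]
3.14 [False, False, True, True, True] None [-0.17, 0.91, 1.3, 1.06, -0.88, 1.68, -2.3]
3.67 [False, False, True, True, True] None [-0.17, 0.91, 1.3, 1.06, -0.88, 1.68, -1.78]
4.19 [False, False, True, True, True] None [-0.14, 0.84, 1.08, 1.06, -0.72, 1.59, -1.35]
```

```bash
python3 - <<'E'
from h import *
K=vision.get_calibration("wrist"); s=status.get_obs()
T=np.eye(4); T[:3,:3]=R.from_quat(s['orientation']).as_matrix(); T[:3,3]=s['ee_pos']
print('cam in tool\n',(np.linalg.inv(T)@K['pose']).round(3), K['fx'],K['cx'],K['cy'],s['opening'])
o=np.array([.5776,.1455,.0342]); a=np.array([.1373,.3644,.9211]); m=o+.1*a
for i in range(12):
    yaw=i*np.pi/6-np.pi/2; out=[]
    for dd in(.04,.08,.10,.12,.14,.16,.18):
        out.append(arm.inverse_kinematics(m+dd*a,quat(-a,yaw)))
    print(round(yaw,2),[x is not None for x in out], np.round(out[2],2) if out[2] is not None else None)
E
```

```text
cam in tool
 [[-0.002 -0.949 -0.315  0.081]
 [ 1.    -0.002 -0.001 -0.001]
 [ 0.    -0.315  0.949 -0.143]
 [ 0.     0.     0.     1.   ]] 314.4877016329876 280.3584566650251 207.74451472709404 0.9967072829551654
-1.57 [True, True, True, True, True, True, True] [-0.73  1.14  0.85  0.82 -0.42  1.62 -1.7 ]
-1.05 [True, True, True, True, True, True, True] [-0.7   1.1   0.69  0.82 -0.28  1.59 -1.24]
-0.52 [True, True, True, True, True, True, True] [-0.66  1.08  0.53  0.82 -0.15  1.58 -0.82]
0.0 [True, True, True, True, True, True, True] [-0.63  1.06  0.39  0.82 -0.05  1.58 -0.4 ]
0.52 [True, True, True, True, True, True, True] [-0.58  1.04  0.23  0.81  0.08  1.59  0.04]
1.05 [True, True, True, True, True, True, True] [-0.53  1.03  0.04  0.81  0.22  1.61  0.51]
1.57 [True, True, True, True, True, True, True] [-0.48  1.03 -0.13  0.81  0.35  1.63  1.  ]
2.09 [True, True, True, True, True, True, True] [-0.43  1.04 -0.3   0.8   0.47  1.67  1.47]
2.62 [True, True, True, True, True, True, True] [-0.39  1.05 -0.44  0.8   0.58  1.71  1.91]
3.14 [True, True, True, True, True, True, True] [-0.35  1.06 -0.59  0.8   0.69  1.75  2.34]
3.67 [True, True, True, True, True, True, True] [-0.31  1.09 -0.74  0.8   0.8   1.8   2.81]
4.19 [True, True, True, True, True, True, True] [-0.78  1.25  1.3   0.83 -0.78  1.73 -2.07]
```

```bash
python3 - <<'E'
from h import *
o=np.array([.5776,.1455,.0342]); a=np.array([.1373,.3644,.9211]); m=o+.1*a
def grab(nm,q):
    p,d,K=snap("wrist"); np.savez('pics/'+nm,p=p,d=d,**{k:np.array(K[k]) for k in K}); cv2.imwrite(f'pics/{nm}.png',p[...,::-1])
    print(nm,'clock',status.get_obs()['clock'])
    for t in vision.tip_of("wrist",q): print(q,round(t['confidence'],2),np.round(t['uv'],1),world(K,t['uv'],d[int(t['uv'][1]),int(t['uv'][0])]).round(4))
arm.goto(m+.13*a,quat(-a,.52)); grab('w1','cup_mouth')
cap=np.array([.5886,-.164,.22])
arm.goto(cap+[0,0,.10],quat([0,0,-1],.52)); grab('w2','cap_top')
E
python3 - <<'E'
import cv2,numpy as np
a=cv2.imread('pics/w1.png');b=cv2.imread('pics/w2.png')
cv2.imwrite('pics/w12.png',cv2.resize(np.hstack([a,b]),(800,300)))
E
```

```text
w1 clock 2.8333
cup_mouth 0.76 [285.3 196.7] [0.5947 0.1458 0.0697]
w2 clock 4.4417
cap_top 0.91 [283.7 206.9] [ 0.59   -0.1606  0.2209]
cap_top 0.75 [165.7 152.7] [ 0.4706 -0.192   0.1421]
cap_top 0.69 [214.3 280.1] [ 0.5783 -0.3001  0.1424]
```

View pics/w12.png

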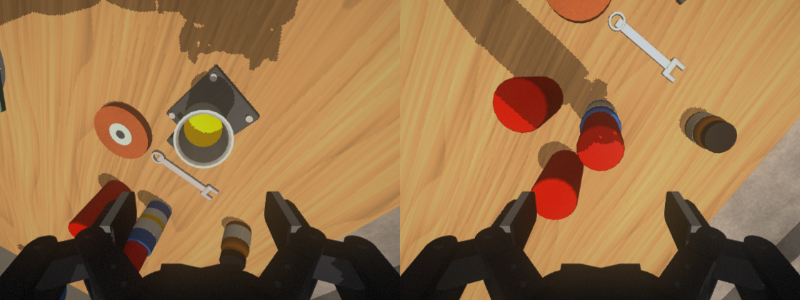

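```bash
python3 - <<'E'
from h import *
from scipy.optimize import least_squares
def L(n):
    z=np.load(f'pics/{n}.npz'); return z['p'],z['d'],{k:z[k] for k in('fx','fy','cx','cy','pose')}
a0=np.array([.1373,.3644,.9211]); m0=np.array([.5913,.182,.1263])
C={}
for n in("scene","top","w1"):
    p,d,K=L(n); P,uv=cloud(K,d); q=P-m0; s=q@a0; r=np.linalg.norm(q-np.outer(s,a0),axis=1)
    C[n]=P[(r<.05)&(s>-.095)&(s<.02)&(P[:,2]>.02)]
def fit(P,lean=.4,free=False):
    def res(t,full=False):
        le=t[4] if free else lean
        a=np.array([np.sin(le)*np.cos(t[3]),np.sin(le)*np.sin(t[3]),np.cos(le)])
        q=P-t[:3]; s=q@a; r=np.linalg.norm(q-np.outer(s,a),axis=1)
        ds=lambda lo,hi:np.maximum(0,s-hi)+np.maximum(0,lo-s)
        e=[np.hypot(r-.036,ds(-.1,-.008)),np.hypot(r-.039,ds(-.008,0)),np.hypot(r-.032,ds(-.07,0)),np.hypot(s,np.maximum(0,r-.039)+np.maximum(0,.032-r)),]
        e.append(np.hypot(s+t[-1],np.maximum(0,r-.03)))
        e=np.minimum.reduce(e); return np.minimum(e,.01)
    x0s=[np.r_[m0+[dx,dy,0],1.21+b,([.4] if free else []),.06] for dx in(-.004,.004) for dy in(-.004,.004) for b in(-.15,.15)]
    b=min((least_squares(res,x,loss='soft_l1',f_scale=.002,x_scale=[.003,.003,.003,.05]+([.05] if free else [])+[.005]) for x in x0s),key=lambda r:r.cost)
    return b.x.round(4),b.cost/len(P)*1e6,np.median(res(b.x)).round(5)
for n in C: print(n,len(C[n]),fit(C[n]),fit(C[n],free=True)[0])
print('all',fit(np.vstack(list(C.values()))),fit(np.vstack(list(C.values())),free=True)[0])
# wrist: yellow disc, lip ellipse
p,d,K=L('w1'); h=cv2.cvtColor(p,cv2.COLOR_RGB2HSV); Y=cv2.inRange(h,(18,110,60),(38,255,255))>0
P,uv=cloud(K,d,Y); k=(np.linalg.norm(P-m0,axis=1)<.1); Q=P[k]; 
nrm=np.linalg.svd(Q-np.median(Q,0))[2][2]; print('yellow',k.sum(),np.median(Q,0).round(4),'normal',nrm.round(3),'depth',np.percentile((m0-Q)@a0,[10,50,90]).round(4))
# foot top plane rect
P,uv=cloud(K,d); f=(abs(P[:,2]-.012)<.004)&(np.hypot(P[:,0]-.58,P[:,1]-.14)<.1); hs=h[uv[f][:,1],uv[f][:,0]]
g=P[f][hs[:,2]<90]; print('foot',cv2.minAreaRect(g[:,:2].astype(np.float32)),len(g))
# cap in w2
p,d,K=L('w2'); P,uv=cloud(K,d); k=(np.hypot(P[:,0]-.5886,P[:,1]+.163)<.05)&(abs(P[:,2]-.22)<.006)
(x,y),r=cv2.minEnclosingCircle(P[k][:,:2].astype(np.float32)); print('cap',k.sum(),x,y,r,P[k].mean(0),np.median(P[k][:,2]))
k=(np.hypot(P[:,0]-.5886,P[:,1]+.163)<.05)&(abs(P[:,2]-.12)<.006)
print('shoulder',k.sum())
cv2.imwrite('pics/w1c.png',cv2.resize(L('w1')[0][110:280,190:380,::-1],None,fx=3,fy=3,interpolation=cv2.INTER_CUBIC))
E
```

```text
scene 1280 (array([0.5937, 0.1845, 0.1272, 1.1778, 0.0609]), np.float64(2.0643181798607944), np.float64(0.00107)) [0.5952 0.1867 0.1289 1.1322 0.5171 0.0747]
top 1441 (array([0.5932, 0.187 , 0.1256, 1.2322, 0.0659]), np.float64(1.617395291245959), np.float64(0.00084)) [0.5931 0.1869 0.1257 1.2337 0.3965 0.0659]
w1 5977 (array([0.5926, 0.1864, 0.1258, 1.2208, 0.065 ]), np.float64(0.4253932655586327), np.float64(0.00038)) [0.5926 0.1863 0.1258 1.2213 0.3978 0.065 ]
all (array([0.5927, 0.1862, 0.1259, 1.2241, 0.0651]), np.float64(0.9242991361323173), np.float64(0.00053)) [0.5927 0.1862 0.1259 1.2247 0.3979 0.0651]
yellow 1995 [0.5857 0.16   0.0668] normal [0.15  0.326 0.933] depth [0.0627 0.0637 0.0648]
foot ((0.5820101499557495, 0.15910808742046356), (0.1280454397201538, 0.1082502231001854), 70.35440826416016) 3144
cap 3421 0.5884993672370911 -0.16320054233074188 0.02785344049334526 [ 0.58765351 -0.16180819  0.2201453 ] 0.22026780149095246
shoulder 465
```

View pics/w1c.png

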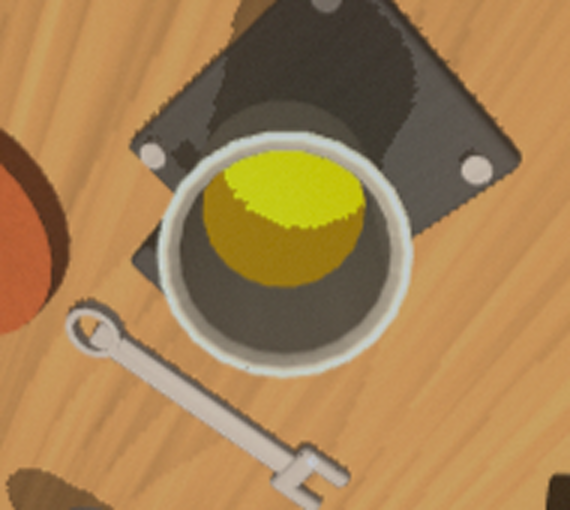

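```bash
cat >> h.py <<'E'
M=np.array([.5927,.1863,.1258]); AX=np.array([np.sin(.4)*np.cos(1.2235),np.sin(.4)*np.sin(1.2235),np.cos(.4)]); YAW=.52
QV=quat([0,0,-1],YAW); QC=quat(-AX,YAW)
def ob(t=''):
    s=status.get_obs(); print(t,'t',round(s['clock'],2),'p',np.round(s['ee_pos'],4),'F',np.round(s['force'],2),'open',round(s['opening'],3),'gf',round(s['grasp_force'],1)); return s
E
python3 - <<'E'
from h import *
c=np.array([.5886,-.1632,0])
arm.grip(1.0)
arm.servo_line(c+[0,0,.188],rotation=QV,speed=.08); ob('down')
arm.grip(0.0,35); ob('grip')
arm.servo_line(c+[0,0,.30],speed=.06); ob('lift')
p,d,K=snap("wrist"); cv2.imwrite('pics/w3.png',p[...,::-1]); np.savez('pics/w3',p=p,d=d,**{k:np.array(K[k]) for k in K})
p2,d2,K2=snap("scene"); cv2.imwrite('pics/s3.png',np.hstack([cv2.resize(p,(400,300)),cv2.resize(p2[130:370,100:420],(400,300))])[...,::-1])
E
```

```text
down t 6.51 p [ 0.5887 -0.1632  0.1884] F [0.45 0.   0.38] open 0.999 gf 0.0
grip t 6.9 p [ 0.5888 -0.1632  0.1883] F [-0.04  0.73  4.1 ] open 0.632 gf 36.8
lift t 8.92 p [ 0.5886 -0.1632  0.2998] F [-0.12  0.49 -0.13] open 0.632 gf 36.8
```

View pics/s3.png

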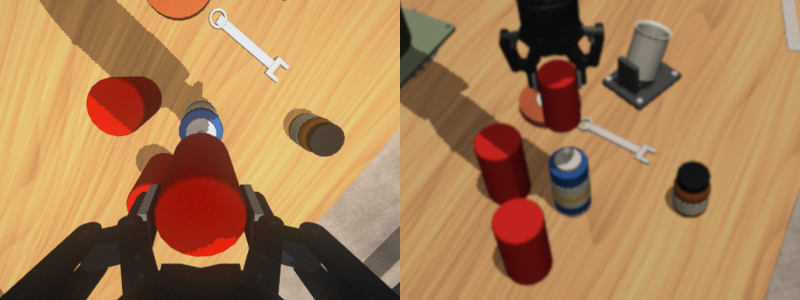

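Wrist view: the cap is between the pads at (200,215) in the crop. Scene view: the can stands uncapped with its white nozzle showing at (568,160). Next I'll check the cap's pose in the hand and move to the pre-insertion pose.

```bash
python3 - <<'E'
from h import *
def held(p,d,K,pos,q):
    h=cv2.cvtColor(p,cv2.COLOR_RGB2HSV); red=(cv2.inRange(h,(0,130,40),(8,255,255))|cv2.inRange(h,(172,130,40),(180,255,255)))>0
    P,uv=cloud(K,d,red); T=(P-pos)@R.from_quat(q).as_matrix()
    T=T[(np.hypot(T[:,0],T[:,1])<.045)&(T[:,2]<.09)]
    zt=np.percentile(T[:,2],1); top=T[T[:,2]<zt+.004]
    (x,y),r=cv2.minEnclosingCircle(top[:,:2].astype(np.float32)); n=np.linalg.svd(top-top.mean(0),full_matrices=False)[2][2]
    print('top z in tool',np.median(top[:,2]).round(4),'centre',round(x,4),round(y,4),'r',round(r,4),'n',(n*np.sign(n[2])).round(3))
z=np.load('pics/w3.npz'); s=status.get_obs(); held(z['p'],z['d'],{k:z[k] for k in('fx','fy','cx','cy','pose')},s['ee_pos'],s['orientation'])
arm.goto(M+.13*AX,QC); s=ob('pre')
p,d,K=snap("wrist"); held(p,d,K,s['ee_pos'],s['orientation'])
t,_,_=snap("top"); s2,_,_=snap("scene"); cv2.imwrite('pics/pre.png',np.hstack([cv2.resize(p,(400,300)),cv2.resize(s2[90:250,200:400],(400,300))])[...,::-1])
E
```

```text
top z in tool -0.0321 centre 0.0007 -0.0069 r 0.035 n [0.01  0.003 1.   ]
pre t 10.53 p [0.6105 0.2322 0.246 ] F [ 0.5  -0.13 -0.49] open 0.635 gf 36.9
top z in tool -0.0776 centre 0.0164 -0.0051 r 0.0245 n [ 0.64  -0.008  0.768]
```

View pics/pre.png

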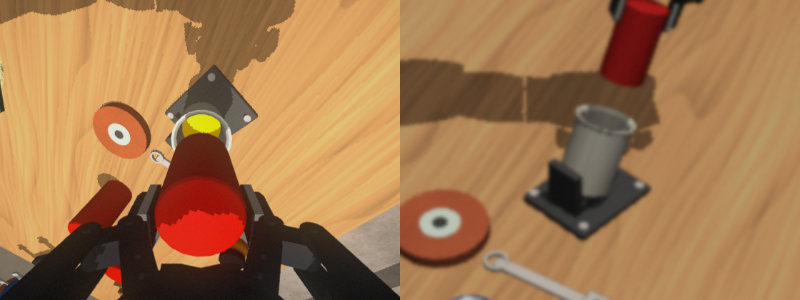

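```bash
python3 - <<'E'
from h import *
arm.servo_line(M+.078*AX,rotation=QC,speed=.08)
arm.pause(.2); s=ob('base'); F0=np.array(s['force'])
D=.078; hist=[]
while D>-.004:
    D-= .006 if D>.020 else .001
    arm.servo_line(M+D*AX,speed=.04 if D>.019 else .02)
    s=status.get_obs(); dF=np.array(s['force'])-F0; ax=dF@AX; lat=np.linalg.norm(dF-ax*AX)
    hist.append((round(s['clock'],2),round(D,4),round(((np.array(s['ee_pos'])-M)@AX),4),round(ax,2),round(lat,2)))
    if D>.010 and (ax>4 or lat>6): print('early'); break
    if ax>3.2: break
print(*hist,sep='\n')
arm.pause(.3); s=ob('end'); print((np.array(s['force'])-F0)@AX)
E
```

```text
base t 11.68 p [0.6032 0.215  0.1979] F [ 0.28 -0.19 -0.13] open 0.633 gf 36.9
(11.97, 0.072, np.float64(0.0717), np.float64(-0.18), np.float64(0.89))
(12.28, 0.066, np.float64(0.0657), np.float64(-0.12), np.float64(0.04))
(12.57, 0.06, np.float64(0.0598), np.float64(-0.43), np.float64(0.75))
(12.88, 0.054, np.float64(0.0538), np.float64(-0.17), np.float64(0.36))
(13.18, 0.048, np.float64(0.0477), np.float64(0.07), np.float64(1.44))
(13.47, 0.042, np.float64(0.0418), np.float64(-0.69), np.float64(0.97))
(13.78, 0.036, np.float64(0.0357), np.float64(-0.6), np.float64(0.94))
(14.07, 0.03, np.float64(0.0297), np.float64(-1.08), np.float64(0.65))
(14.38, 0.024, np.float64(0.0238), np.float64(-0.25), np.float64(0.38))
(14.82, 0.018, np.float64(0.018), np.float64(-0.18), np.float64(0.14))
(15.07, 0.017, np.float64(0.017), np.float64(-0.01), np.float64(0.36))
(15.32, 0.016, np.float64(0.016), np.float64(0.68), np.float64(0.81))
(15.57, 0.015, np.float64(0.0149), np.float64(-0.23), np.float64(0.47))
(15.82, 0.014, np.float64(0.014), np.float64(0.23), np.float64(0.42))
(16.07, 0.013, np.float
[... 295 characters left out ...]
 np.float64(-1.35), np.float64(0.8))
(17.32, 0.008, np.float64(0.0079), np.float64(-0.32), np.float64(0.63))
(17.57, 0.007, np.float64(0.0069), np.float64(-1.0), np.float64(0.91))
(17.82, 0.006, np.float64(0.0059), np.float64(-0.17), np.float64(0.75))
(18.07, 0.005, np.float64(0.005), np.float64(-0.39), np.float64(0.71))
(18.32, 0.004, np.float64(0.0039), np.float64(-1.35), np.float64(0.47))
(18.57, 0.003, np.float64(0.003), np.float64(-0.19), np.float64(1.13))
(18.82, 0.002, np.float64(0.0021), np.float64(1.7), np.float64(0.68))
(19.07, 0.001, np.float64(0.0011), np.float64(3.48), np.float64(0.52))
end t 19.38 p [0.5929 0.1867 0.1267] F [0.85 0.42 3.41] open 0.636 gf 37.2
3.5574237698198763
```

Contact came at the predicted depth (65 mm), and the force rose at about 1.8 N/mm, close to the spring's 1.5 N/mm. So the cap is on the cushion, and I'll release it.

```bash
python3 - <<'E'
from h import *
arm.grip(1.0); ob('open')
arm.servo_line(M+.10*AX,speed=.06); ob('back')
p,d,K=snap("wrist"); s,ds,Ks=snap("scene")
cv2.imwrite('pics/end.png',np.hstack([cv2.resize(p,(400,300)),cv2.resize(s[90:330,130:450],(400,300))])[...,::-1])
for q in("can","wheel","wrench","jar"):
    r=vision.silhouettes("scene",q)
    if r: P,_=cloud(Ks,ds,r[0]['mask']); print(q,np.median(P,0).round(3))
h=cv2.cvtColor(p,cv2.COLOR_RGB2HSV); P,uv=cloud(K,d,(cv2.inRange(h,(0,130,40),(8,255,255))>0)); k=np.linalg.norm(P-(M+.035*AX),axis=1)<.05
sx=(P[k]-M)@AX; t=P[k][sx>np.percentile(sx,98)-.006]; c=t.mean(0)-M; print('cap top above mouth',np.median((t-M)@AX).round(4),'lateral',(c-(c@AX)*AX).round(4))
E
```

```text
open t 19.8 p [0.5928 0.1866 0.1267] F [0.23 0.01 0.43] open 1.0 gf 0.0
back t 21.6 p [0.6059 0.2228 0.2177] F [ 0.38 -0.26 -0.13] open 0.998 gf 0.0
can [ 0.6   -0.182  0.103]
wheel [0.447 0.011 0.021]
wrench [ 0.606 -0.011  0.008]
jar [ 0.783 -0.1    0.072]
cap top above mouth 0.036 lateral [ 0.0006  0.0059 -0.0024]
```

View pics/end.png

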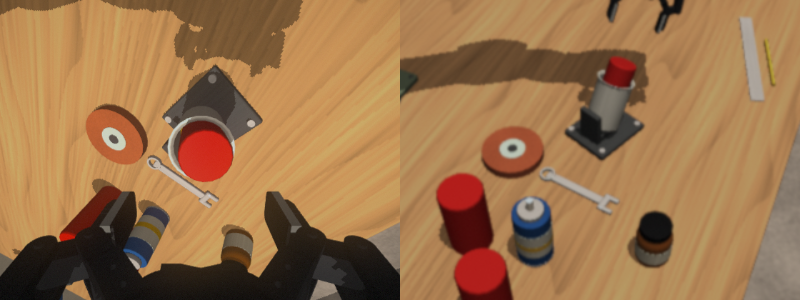

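The cap sits in the cup with its top 36 mm above the mouth (crop px (205,150)). The can is upright and the bystanders look where they were. I'm handing it in.

```bash
python3 -c "
from h import *
print(arm.finish_job())"
```

```text
the job is handed in; nothing more can be done
None
```

The job is handed in, verdict not shown: the red cap rests open end down on the cup's cushion, let go at about 3.5 N; the can still stands, and the wheel, wrench and jar look undisturbed.

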